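# Hang the lift-off door on the terminal box and shut it

### The job

Rehang the terminal box's loose door: take the leaf with the two hinge knuckles from the wooden stand, and with it standing well open lower both knuckles together onto the two hinge pins until they are fully home on their shoulders, then swing it shut until the catch holds it. The hinge bracket was left out of its mid setting, so feel for the pins gently and never drop, slam or push the door hard (more than about 30 N) against pins or box, and leave the other panel and the things on the bench where they are.

Things in the scene. Friction and masses are not known exactly. Their poses are not given: they have to be found in the camera images.
- box: grey sheet-steel terminal box fixed to the bench, open in front; 80 mm deep (x), 156 wide (y), 170 high, cable glands on its roof to 182. Origin: centre of its underside; x to its back (front lip at x = -40), y to its left seen from in front, z up. On its left front corner a hinge bracket carries two upright steel pins in line. Pins, catch and paint bear a push of 30 N on the door, no more
- hinge_mid (a point): box axes; box x = -55, y = 84, z = 28: where the pins' axis meets the lower shoulder with the bracket in mid adjustment. The bracket is clamped as last set, so the real axis lies up to 5 mm off in x and up to 5 mm in y: not measured, to be seen or felt. Pins 8 mm thick, 16 long, last 1.6 mm tapering to 5.4; shoulders 16 across, tops at z = 28 and 124 mm (tips 44 and 140)
- catch_mid (a point): box axes; centre of the roller catch (box x = -33, y = -42, z = 122) inside the roof: a sprung roller, 10 mm across, 8 wide, that snaps down behind the door's striker bar. Pushing the door past it takes about 5 to 15 N near the free edge in the last 20 mm of travel. Two rubber buffers on the right front lip (box x = -44, y = -64) stop the shut door
- leaf_center (a point): centre of the loose door leaf, a grey panel 10 mm thick (x), 140 wide (y), 140 high (z), 0.3 kg, upright in the stand. -x: its front with louvres and a black knob (y = -52, z = -2, 14 proud); +y: hinge edge. Striker bar on the back (y = -54 to -24, z = 30, 20 proud). Pinch it across its 10 mm at the top edge, best at y = 0 to 55
- leaf_low (a point): lower end of the leaf's lower knuckle, on its axis; leaf axes; y = 87, 62 mm below the leaf's centre. Knuckles are steel tubes, 16 mm outside, bore 9.5, 22 long, open at both ends. Home, this point is on the lower shoulder (28 mm up) and the leaf's top edge 160 mm up. Shut, leaf axes = box axes; opening turns the leaf by negative yaw about the pins, its free edge coming forward
- leaf_top (a point): lower end of the leaf's upper knuckle, on its axis; leaf axes; y = 87, 34 mm above the leaf's centre, 96 above the lower one. Home, it sits on the upper shoulder
- leaf_edge (a point): middle of the leaf's free edge, opposite the knuckles (leaf axes, y = -70, half-way up). Shut in the catch it is at box x = -49 mm
- stand: slotted wooden stand fixed to the bench, 116 (x) by 108 (y) by 34 mm high; origin: centre of its underside. Two slots along y at x = +28 and -28 mm, 13 wide, floor 10 above the bench, hold the leaf and the cover upright, either way round
- cover: plain grey cover panel 10 x 126 x 126 mm without knuckles, knob or louvres, upright in the stand's other slot; origin: centre of its underside; not needed here
- pliers: small blue-handled pliers, 46x152x11 mm, lying flat at the back left; a bystander
- cutter: yellow-handled side cutter, 46x107x11 mm, lying flat between the stand and the box, at the back; a bystander
- tape: roll of masking tape, 103 mm across, 25 high, lying flat at the front left; a bystander
- driver: red-handled screwdriver, 23x187x28 mm, lying along the bench's front edge on the right; a bystander
- pen: ballpoint pen, 145 mm long, 9 mm thick, lying near the front edge between the stand and the box; a bystander
- heatsink: black finned heat sink, 28x34x22 mm, behind the stand; a bystander
- hexkeys: red folding hex-key set, 28x85x20 mm, in front of the stand; a bystander

How it is judged (in metres and radians):
On the way:
1. the leaf hangs on both pins, knuckles home on their shoulders, with the door still well open (x of leaf_low in the frame of box between -0.064 and -0.046 m and y of leaf_low in the frame of box between 0.075 and 0.093 m and z of leaf_low in the frame of box between 0.025 and 0.031 m and x of leaf_top in the frame of box between -0.064 and -0.046 m and y of leaf_top in the frame of box between 0.075 and 0.093 m and z of leaf_top in the frame of box between 0.121 and 0.127 m and angle between leaf_center's own z axis and vertical below 0.06 rad and x of leaf_edge in the frame of box below -0.125 m), for 0.2 s.
At the end, for the whole second after the job is handed in: Both knuckles home on the shoulders of their pins (ends within 3 mm of shoulder height, 9 mm of the mid-setting axis in x and y), leaf upright within 0.06 rad, shut in its catch (free edge at most 56 mm in front of the box's origin), at rest and let go (x of leaf_low in the frame of box between -0.064 and -0.046 m and y of leaf_low in the frame of box between 0.075 and 0.093 m and z of leaf_low in the frame of box between 0.025 and 0.031 m and x of leaf_top in the frame of box between -0.064 and -0.046 m and y of leaf_top in the frame of box between 0.075 and 0.093 m and z of leaf_top in the frame of box between 0.121 and 0.127 m and angle between leaf_center's own z axis and vertical below 0.06 rad and x of leaf_edge in the frame of box above -0.056 m and linear speed of leaf below 0.01 m/s and angular speed of leaf below 0.05 rad/s and contact force between the fingers and leaf below 0.2 N); the robot touches nothing.
It fails at once if the knuckles were forced against the pins: more than 30 N between the leaf and the box before the leaf is home (contact force between leaf and box above 30 N and z of leaf_low in the frame of box above 0.032 m).
It fails at once if the door was dropped, forced or slammed: its contact forces on hinge, catch and buffers add up to more than 80 N (a push of some 30 N at the free edge) (contact force between leaf and box above 80 N).
It fails at once if the other panel was shifted or a bystander moved by more than 15 mm (distance of any of cover, pliers, cutter, tape, driver, pen, heatsink, hexkeys from where it was at the start of the episode above 0.015 m).
It also fails if it takes over 72 s, if anything falls off the work surface, if the arm or the gripper's body presses on something with over 40 N, if the wrist force passes 120 N, or if a joint passes its speed limit or range.

### The arm

A 6-joint arm with a two-finger parallel gripper is mounted at the origin on a cart in front of the work surface, level with it; the furniture and walls round the work are solid. World frame = base frame: x ahead of the robot, y to its left, z up, the work surface at z = 0. Lengths are in mm, angles in rad, forces in N, time in s.
With the tool pointing down it reaches from about 250 to 775 mm from the base axis. Payload 4 kg.
Tool frame: the origin (TCP) lies at the very end of the fingers, on their centre line; the grasp point (between the pads) lies 19 mm behind it (bot.grip_depth is the distance from the TCP to the grasp point, in mm); z points along the fingers, y is the line along which they close (so a half turn about z gives the same grasp; the last joint's range is limited). The gripper opens to 85 mm and grips with 20 to 120 N. Pads are 22 mm wide; open, the fingers measure 114 mm over their backs; the gripper's body (76 mm by 85 mm) begins 54 mm behind the grasp point. The pads swing forward as they close: fully open they stand 13 mm farther back than shut.
Start: joints at [-1.442, 0.087, 1.371, -0, 1.684, -0.103], TCP at [126.347, -535.308, 231.341] pointing down, gripper open.
Joint ranges: [-3.1, 3.1], [-0.76, 2.03], [0.27, 2.55], [-1.08, 4.22], [0.17, 2.65], [-2.57, 2.57]. Speed limits (rad/s): [2.79, 2.79, 3.14, 3.14, 3.14, 3.14].

### API

Orientations are given as a 3x3 rotation matrix whose columns are the frame's x, y, z axes.
In Python, from cell import sensors, eyes, ticket, bot gives the robot as it stands.
- The arm moves only by the tool arm_command, never from a script. Its arguments are lists of equal length, an entry for each row: "translation": the shift along the tool's x, y, z in mm, a list of three; "dr": the turn, a rotation vector about the tool's x, y, z in rad, a list of three; "grip": the opening, from 0 (shut) to 1 (fully open). In form: {"translation": [[dx, dy, dz], ...], "dr": [[ax, ay, az], ...], "grip": [grip, ...]}. A call has exactly 5 rows; each row shifts and turns the commanded pose from where the row before left it, along the tool's axes as they then stand; what a row does not reach is not made up. A row lasts 1/10 s, in which the tool goes at most 50 mm and 8.59 degrees, less where a joint would pass 70% of its speed; a pose out of reach is approached as far as the arm can. A call is refused whole if a number of a shift passes 50 or a number of a turn 0.15, either way. A call with a gripper value outside its range is refused whole. The fingers move at their own pace and stop on an object; "grip_force" is the grip in N (left out, the last holds). Time passes only in rows, so rows that do not move let the fingers close, or fill a call up. It gives the time, the measured TCP pose, the force, the opening and the grip force at its end, in the units of the state.
- sensors.get_obs(): the state, without advancing time (a new reading comes with each control period).
- eyes.camera(name): name is "scene" or "side" or "wrist"; returns a dict with "frame" (400x640x3 uint8, red, green, blue), "vfov" (degrees; the focal length in pixels is half the picture's height over the tangent of half this angle, whatever the lens; pixels are square), "cx", "cy" (the principal point, pixels), "dist_coeffs" ([k1, k2, p1, p2, k3] as OpenCV has them; the pictures are not rectified), "rvec" (rotation vector, rad) and "tvec" (3), from world to camera coordinates, as OpenCV has them. Camera axes: x right, y down, z forward; pixel columns grow to the right and rows downward; lengths in mm; the calibration is good to about 2 mm. A picture is of the moment at which its call begins. There is no depth.
- ticket.close_job(): hands the job in; it is judged then, once.
The state is a dict: "time": time; "joint_positions": joint angles; "joint_velocities": joint speeds; "joint_torque": joint torques, N m; "tcp_pos": TCP position; "tcp_rot": TCP orientation; "contact_force": force on the tool from outside, world axes, zero at the start; "torque": the same for the moment, N m; "grip_width": finger opening in mm; "grip_force": force on a finger pad.
Only numpy, scipy, OpenCV 4.12 (cv2) and the standard library are available. Lean on these libraries where they do the work, as an engineer would, in place of code of your own. Each camera call takes 0.05 s, during which the arm holds its last target. There are 200 camera calls.

## Working session

There is one attempt and no reset: what is moved stays moved. The work goes in short steps, Python scripts to look and compute and a tool call to move; the robot and the scene stay as the last step left them, time stands still between calls to the robot, and variables do not carry over. Pictures are saved under pics/ and viewed, at most 10 in all, crops included, and the job is handed in when it is done.

Besides the shell and the picture viewer there is one more tool, called after "Call:" by a JSON object that holds its "fn" and its "kwargs", one argument or row to a line. arm_command: Moves the arm, as the interface text tells. Its arguments: {"type":"object","properties":{"translation":{"type":"array"},"dr":{"type":"array"},"grip":{"type":"array"},"grip_force":{"type":"number"}},"required":["translation","dr","grip"]}

```bash
mkdir -p pics; ls; cat > h.py <<'E'
import numpy as np, cv2, pickle
from cell import sensors, eyes, ticket, bot
def snap(n,f):
    c=eyes.camera(n); pickle.dump(c,open(f'pics/{f}.pkl','wb'))
    cv2.imwrite(f'pics/{f}.png',c['frame'][:,:,::-1]); return c
def load(f): return pickle.load(open(f'pics/{f}.pkl','rb'))
def K(c):
    f=c['frame'].shape[0]/2/np.tan(np.radians(c['vfov'])/2)
    return np.array([[f,0,c['cx']],[0,f,c['cy']],[0,0,1.]])
def proj(c,P):
    return cv2.projectPoints(np.array(P,float).reshape(-1,3),np.array(c['rvec'],float),np.array(c['tvec'],float),K(c),np.array(c['dist_coeffs'],float))[0].reshape(-1,2)
def ray(c,uv):
    n=cv2.undistortPoints(np.array(uv,float).reshape(-1,1,2),K(c),np.array(c['dist_coeffs'],float)).reshape(-1,2)
    R=cv2.Rodrigues(np.array(c['rvec'],float))[0]; t=np.array(c['tvec'],float).ravel()
    return -R.T@t,(np.c_[n,np.ones(len(n))]@R)
def onz(c,uv,z):
    o,d=ray(c,uv); z=np.broadcast_to(z,len(d)); return o+d*((z-o[2])/d[:,2])[:,None]
def tri(cs,uvs):
    A=np.zeros((3,3));b=np.zeros(3)
    for c,uv in zip(cs,uvs):
        o,d=ray(c,[uv]);d=d[0]/np.linalg.norm(d[0]);M=np.eye(3)-np.outer(d,d);A+=M;b+=M@o
    return np.linalg.solve(A,b)
E
python3 - <<'E'
from h import *
a=snap('scene','s0')['frame'];b=snap('side','d0')['frame']
for n in('scene','side'):
    c=load('s0' if n=='scene' else 'd0'); print(n,ray(c,[[320,200]]),c['vfov'])
o=sensors.get_obs();print({k:np.round(v,3) for k,v in o.items()})
E
```

```text
pics
scene (array([ 209.88751768, -516.30438096,  776.75105008]), array([[ 0.31762949,  0.5108992 , -0.79880885]])) 54.701691428786255
side (array([417.04001128, 660.44736254, 730.19338836]), array([[ 0.08798307, -0.75408794, -0.65086521]])) 53.6588990409831
{'time': np.float64(0.1), 'joint_positions': array([-1.442,  0.088,  1.372, -0.   ,  1.684, -0.103]), 'joint_velocities': array([-0.001, -0.003, -0.004,  0.001, -0.002,  0.   ]), 'joint_torque': array([ 2.0000e-03, -3.5301e+01, -3.1422e+01, -0.0000e+00,  8.0000e-03,
        0.0000e+00]), 'tcp_pos': array([ 126.27 , -534.843,  230.242]), 'tcp_rot': array([[ 0.973,  0.23 , -0.   ],
       [ 0.23 , -0.973,  0.002],
       [ 0.   , -0.002, -1.   ]]), 'contact_force': array([-0.2  , -0.617, -0.944]), 'torque': array([-0.013,  0.022, -0.01 ]), 'grip_force': np.float64(0.0), 'grip_width': np.float64(85.069)}
```

View pics/s0.png

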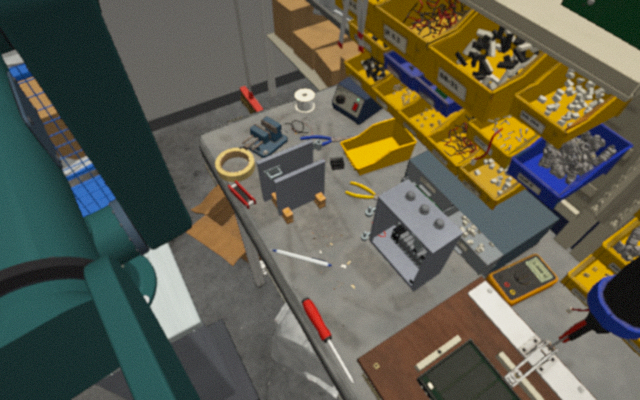

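View pics/d0.png

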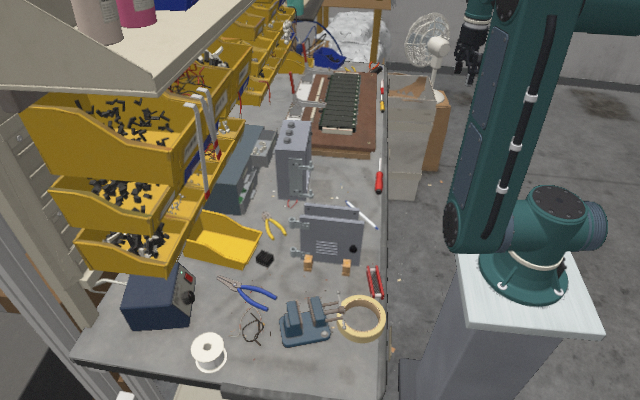

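Scene: the box is at about (415,235), open towards the robot. The stand with both panels is at about (295,185). Side: the louvred leaf is nearest, with its knob at (353,248) and knuckles at (295,222) and (295,247), so the hinge edge points to +x. Next I'll enlarge both.

```bash
python3 - <<'E'
from h import *
for f,(x,y,w,h) in dict(s0=(250,130,220,165),d0=(250,110,140,105)).items():
    pass
a=load('s0')['frame'][:,:,::-1][130:294,250:470]; cv2.imwrite('pics/s0c.png',cv2.resize(a,None,fx=3.6,fy=3.6,interpolation=cv2.INTER_CUBIC))
a=load('d0')['frame'][:,:,::-1][115:280,255:385]; cv2.imwrite('pics/d0c.png',cv2.resize(a,None,fx=3.6,fy=3.6,interpolation=cv2.INTER_CUBIC))
E
```

```text
(no output)
```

View pics/s0c.png

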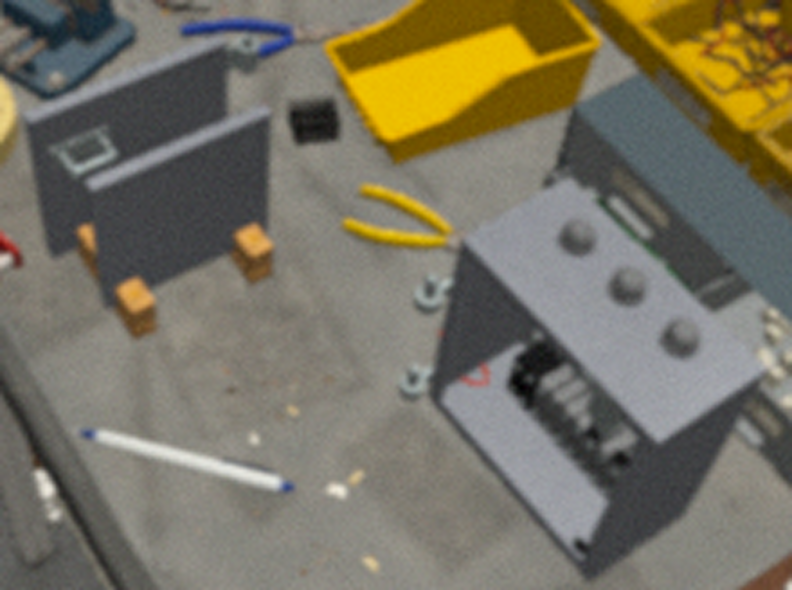

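View pics/d0c.png

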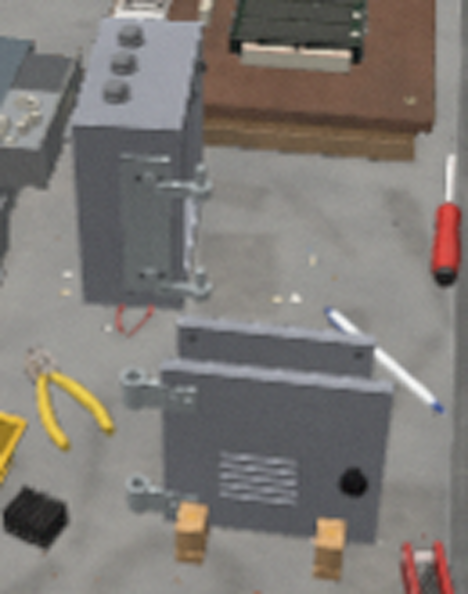

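```bash
cat > fit.py <<'E'
from h import *
s,d=load('s0'),load('d0')
S=lambda u:np.array(u,float)/3.6+[250,130]
D=lambda u:np.array(u,float)/3.6+[255,115]
from scipy.optimize import least_squares
def pose(p,L):
    c,si=np.cos(p[2]),np.sin(p[2]);L=np.array(L,float)
    return np.c_[p[0]+c*L[:,0]-si*L[:,1],p[1]+si*L[:,0]+c*L[:,1],L[:,2]]
def fit(obs,p0):
    f=lambda p:np.concatenate([(proj(c,pose(p,L))-uv).ravel() for c,L,uv in obs])
    r=least_squares(f,p0,loss='soft_l1');return r.x,r.fun if False else f(r.x)
if __name__=='__main__':
    for c,T,n in((s,S,[[463,241],[660,440],[567,183],[760,367]]),(d,D,[[178,130],[200,22],[75,127],[95,18]])): print(onz(c,T(n),170).round(0))
    top=[[-40,78,170],[-40,-78,170],[40,78,170],[40,-78,170]]
    p,r=fit([(s,top,S([[463,241],[660,440],[567,183],[760,367]])),(d,top,D([[178,130],[200,22],[75,127],[95,18]]))],[550,-200,0])
    print('box',p.round(3),r.round(1)); 
    for n,c,T in(('s',s,S),('d',d,D)):
        m=pose(p,[[-55,84,140],[-55,84,44],[-55,84,28]]); print(n,((proj(c,m)-T([0,0]))*3.6).round(0))
    # leaf top edge z=150
    print(onz(s,S([[27,115],[222,42]]),150).round(1),onz(d,D([[162,368],[392,388]]),150).round(1))
E
python3 fit.py
```

```text
[[ 555. -181.  170.]
 [ 566. -332.  170.]
 [ 631. -177.  170.]
 [ 639. -326.  170.]]
[[ 557. -172.  170.]
 [ 564. -326.  170.]
 [ 629. -165.  170.]
 [ 647. -320.  170.]]
box [ 5.99571e+02 -2.52359e+02  6.60000e-02] [-1.3 -1.2 -0.1  0.5 -0.4 -2.4  2.7 -0.7  1.2 -1.   0.1 -1.1 -1.3 -1.7
  1.4 -1.3]
s [[424. 274.]
 [407. 365.]
 [405. 378.]]
d [[202. 167.]
 [202. 271.]
 [202. 287.]]
[[395.2  43.5 150. ]
 [529.   37.5 150. ]] [[530.5  50.9 150. ]
 [393.8  47.9 150. ]]
```

Call:
{"fn": "arm_command", "kwargs": {
  "translation": [
    [0,0,-10],
    [0,0,-10],
    [24,-38,-2],
    [24,-38,-2],
    [24,-38,-2]
  ],
  "dr": [
    [0,0,0.116],
    [0,0,0.116],
    [0,0,0],
    [0,0,0],
    [0,0,0]
  ],
  "grip": [0.5,0.5,0.5,0.5,0.5]
}}

```text
time: 0.6
tcp_pos: [198.7, -419.9, 256.6]
tcp_rot: [[1.0, -0.001, -0.0], [-0.001, -1.0, 0.001], [-0.0, -0.001, -1.0]]
contact_force: [1.2, -0.4, 0.4]
grip_width: 43.0
grip_force: 0.0
```

Call:
{"fn": "arm_command", "kwargs": {
  "translation": [
    [24,-38,-2],
    [24,-38,-2],
    [24,-38,-2],
    [24,-38,-2],
    [24,-38,-2]
  ],
  "dr": [
    [0,0,0],
    [0,0,0],
    [0,0,0],
    [0,0,0],
    [0,0,0]
  ],
  "grip": [0.5,0.5,0.5,0.5,0.5]
}}

```text
time: 1.1
tcp_pos: [318.8, -229.5, 267.0]
tcp_rot: [[1.0, -0.001, -0.0], [-0.001, -1.0, 0.0], [-0.0, -0.0, -1.0]]
contact_force: [0.8, -0.4, 0.0]
grip_width: 42.8
grip_force: 0.0
```

Call:
{"fn": "arm_command", "kwargs": {
  "translation": [
    [24,-38,-2],
    [24,-38,-2],
    [24,-38,-2],
    [24,-38,-2],
    [0,0,0]
  ],
  "dr": [
    [0,0,0],
    [0,0,0],
    [0,0,0],
    [0,0,0],
    [0,0,0]
  ],
  "grip": [0.5,0.5,0.5,0.5,0.5]
}}

```text
time: 1.6
tcp_pos: [416.0, -74.9, 274.9]
tcp_rot: [[1.0, 0.009, 0.0], [0.009, -1.0, 0.002], [0.0, -0.002, -1.0]]
contact_force: [-0.6, -1.2, -0.3]
grip_width: 43.0
grip_force: 0.0
```

```bash
python3 - <<'E'
from h import *
c=snap('wrist','w1'); print(c['vfov'],ray(c,[[c['cx'],c['cy']]]))
o=sensors.get_obs();print({k:np.round(v,3) for k,v in o.items() if k in('time','tcp_pos','tcp_rot','grip_width')})
E
```

```text
64.6120884308646 (array([499.69621197, -75.34068505, 417.48766551]), array([[-0.32818436, -0.00204061, -0.94461149]]))
{'time': np.float64(1.65), 'tcp_pos': array([414.987, -77.119, 274.729]), 'tcp_rot': array([[ 1.   ,  0.006, -0.001],
       [ 0.006, -1.   ,  0.   ],
       [-0.001, -0.   , -1.   ]]), 'grip_width': np.float64(42.797)}
```

View pics/w1.png

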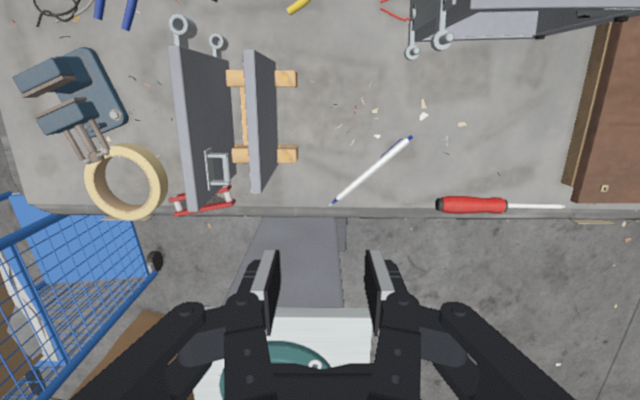

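Wrist view: the leaf's top edge runs from about (177,47) to (193,208) and its upper knuckle is at (178,27). The upper pin is at about (442,40) and the lower pin at (412,52). Next is an enlarged composite.

```bash
python3 - <<'E'
from h import *
a=load('w1')['frame'][:,:,::-1]
A=cv2.resize(a[5:75,150:250],None,fx=4,fy=4,interpolation=cv2.INTER_CUBIC)
B=cv2.resize(a[155:225,150:250],None,fx=4,fy=4,interpolation=cv2.INTER_CUBIC)
C=cv2.resize(a[5:75,390:490],None,fx=4,fy=4,interpolation=cv2.INTER_CUBIC)
cv2.imwrite('pics/w1c.png',np.vstack([np.hstack([A,C]),np.hstack([B,B*0])]))
E
```

```text
(no output)
```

View pics/w1c.png

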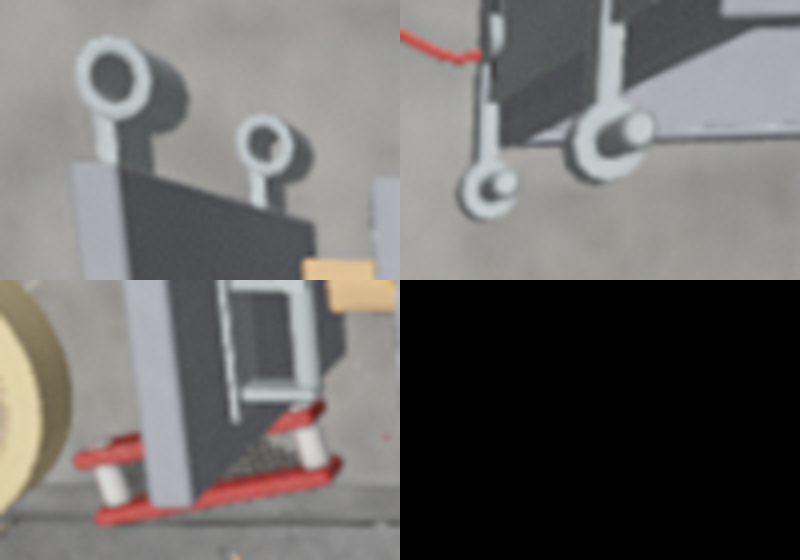

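```bash
python3 - <<'E'
from h import *
from fit import S,D
w=load('w1')
L=onz(w,[[178,24.5],[216.5,41.25],[168.25,45.75],[180.5,45.75],[188,211.25],[199.25,210]],[136,40,150,150,150,150]);print('leaf\n',L.round(1))
h=L[2:4].mean(0);f=L[4:].mean(0);u=(h-f);print('len',np.linalg.norm(u),'yaw dir',np.arctan2(u[1],u[0]),'centre',(h+f)/2,'knuckle pred',f+u/np.linalg.norm(u)*157)
print('pins\n',onz(w,[[449.5,37],[441.25,41.25],[416.25,50.5],[412.25,53]],[140,124,44,28]).round(1))
s,d=load('s0'),load('d0')
print('side pins',onz(d,D([[204,169],[204,262]]),[140,44]).round(1),'side knuckle', onz(d,D([[131,377],[137,485]]),[136,40]).round(1))
print('scene pins',onz(s,S([[441,279],[423,370]]),[140,44]).round(1))
E
```

```text
leaf
 [[548.8  41.5 136. ]
 [548.7  40.8  40. ]
 [531.4  45.3 150. ]
 [531.3  35.5 150. ]
 [392.8  46.6 150. ]
 [394.2  36.  150. ]]
len 137.8557662293151 yaw dir -0.006781367011613816 centre [462.41489362  40.86359505 150.        ] knuckle pred [550.48498543  40.26635028 150.        ]
pins
 [[ 540.9 -176.6  140. ]
 [ 539.8 -175.8  124. ]
 [ 540.9 -176.9   44. ]
 [ 539.9 -176.9   28. ]]
side pins [[ 537.7 -169.9  140. ]
 [ 539.3 -182.6   44. ]] side knuckle [[550.5  46.8 136. ]
 [549.5  47.3  40. ]]
scene pins [[ 545.2 -179.9  140. ]
 [ 545.3 -180.2   44. ]]
```

Call:
{"fn": "arm_command", "kwargs": {
  "translation": [
    [20,-29,0],
    [20,-29,0],
    [20,-30,0],
    [20,-30,0],
    [0,0,0]
  ],
  "dr": [
    [0,0,0.013],
    [0,0,0],
    [0,0,0],
    [0,0,0],
    [0,0,0]
  ],
  "grip": [0.5,0.5,0.5,0.5,0.5]
}}

```text
time: 2.15
tcp_pos: [496.6, 39.2, 274.0]
tcp_rot: [[1.0, -0.011, -0.002], [-0.011, -1.0, 0.001], [-0.002, -0.001, -1.0]]
contact_force: [-0.3, 0.3, 0.3]
grip_width: 42.7
grip_force: 0.0
```

Call:
{"fn": "arm_command", "kwargs": {
  "translation": [
    [0,0,30],
    [0,0,30],
    [0,0,20],
    [0,0,0],
    [0,0,0]
  ],
  "dr": [
    [0,0,0],
    [0,0,0],
    [0,0,0],
    [0,0,0],
    [0,0,0]
  ],
  "grip": [0.5,0.5,0.5,0.5,0.5]
}}

```text
time: 2.65
tcp_pos: [495.3, 36.5, 195.5]
tcp_rot: [[1.0, -0.015, -0.001], [-0.015, -1.0, -0.001], [-0.001, 0.001, -1.0]]
contact_force: [1.4, -0.3, 0.2]
grip_width: 42.5
grip_force: 0.0
```

```bash
python3 - <<'E'
from h import *
c=snap('wrist','w2');a=c['frame'][:,:,::-1]
P=lambda *p: proj(c,p).round(1).tolist()
print('pred edge at TCP x:',P([531,45.9,150],[531,35.9,150],[497,46,150],[497,36,150],[549.5,41,136]))
cv2.imwrite('pics/w2c.png',cv2.resize(a[60:400,160:480],None,fx=1.7,fy=1.7))
o=sensors.get_obs();print({k:np.round(v,3) for k,v in o.items() if k in('time','tcp_pos','tcp_rot','grip_width')})
E
```

```text
pred edge at TCP x: [[303.9, 171.5], [320.2, 171.3], [305.4, 222.6], [320.9, 222.4], [311.8, 137.6]]
{'time': np.float64(2.7), 'tcp_pos': array([495.989,  36.708, 196.621]), 'tcp_rot': array([[ 1.   , -0.015,  0.002],
       [-0.015, -1.   , -0.001],
       [ 0.002,  0.   , -1.   ]]), 'grip_width': np.float64(42.609)}
```

View pics/w2c.png

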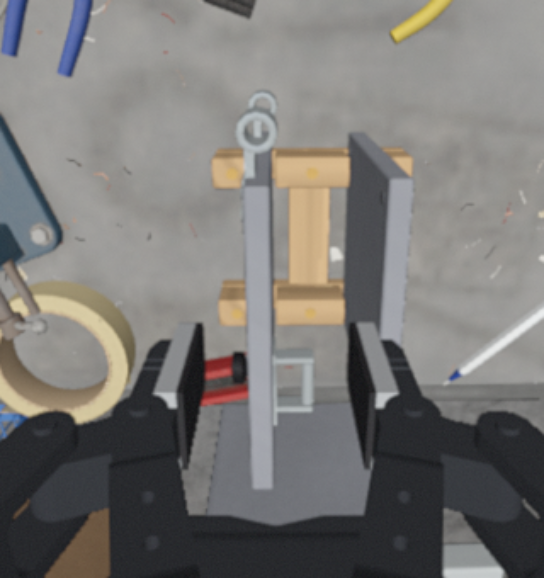

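The leaf's top edge projects as predicted (crop x 245–272), so the leaf is at y≈41. The tool is 4 mm off, so I'll shift it, then descend and grip.

Call:
{"fn": "arm_command", "kwargs": {
  "translation": [
    [1,-4.3,0],
    [0,0,25],
    [0,0,25],
    [0,0,27],
    [0,0,0]
  ],
  "dr": [
    [0,0,-0.008],
    [0,0,0],
    [0,0,0],
    [0,0,0],
    [0,0,0]
  ],
  "grip": [0.5,0.5,0.5,0.5,0.5]
}}

```text
time: 3.2
tcp_pos: [494.6, 42.3, 115.5]
tcp_rot: [[1.0, -0.005, -0.006], [-0.005, -1.0, 0.0], [-0.006, -0.0, -1.0]]
contact_force: [-0.8, 0.7, 0.4]
grip_width: 43.0
grip_force: 0.0
```

Call:
{"fn": "arm_command", "kwargs": {
  "translation": [
    [0,0,0],
    [0,0,0],
    [0,0,0],
    [0,0,0],
    [0,0,0]
  ],
  "dr": [
    [0,0,0],
    [0,0,0],
    [0,0,0],
    [0,0,0],
    [0,0,0]
  ],
  "grip": [0.3,0.2,0.1,0.05,0],
  "grip_force": 60
}}

```text
time: 3.7
tcp_pos: [498.3, 42.3, 120.9]
tcp_rot: [[1.0, -0.005, 0.005], [-0.005, -1.0, 0.0], [0.005, -0.0, -1.0]]
contact_force: [0.5, 0.3, 6.2]
grip_width: 9.3
grip_force: 59.1
```

Call:
{"fn": "arm_command", "kwargs": {
  "translation": [
    [0,0,0],
    [0,0,-4],
    [0,0,-4],
    [0,0,0],
    [0,0,0]
  ],
  "dr": [
    [0,0,0],
    [0,0,0],
    [0,0,0],
    [0,0,0],
    [0,0,0]
  ],
  "grip": [0,0,0,0,0]
}}

```text
time: 4.2
tcp_pos: [496.3, 42.0, 125.7]
tcp_rot: [[1.0, -0.005, -0.001], [-0.005, -1.0, -0.0], [-0.001, 0.0, -1.0]]
contact_force: [-0.2, -1.3, -3.5]
grip_width: 8.8
grip_force: 58.4
```

Call:
{"fn": "arm_command", "kwargs": {
  "translation": [
    [0,0,-35],
    [0,0,-35],
    [0,0,-35],
    [0,0,-35],
    [-3,20,0]
  ],
  "dr": [
    [0,0,0],
    [0,0,0],
    [0,0,0],
    [0,0,0],
    [0,0,0]
  ],
  "grip": [0,0,0,0,0]
}}

```text
time: 4.7
tcp_pos: [496.0, 23.4, 272.4]
tcp_rot: [[1.0, -0.002, 0.011], [-0.002, -1.0, 0.001], [0.011, -0.001, -1.0]]
contact_force: [0.9, -0.9, -3.5]
grip_width: 8.6
grip_force: 59.1
```

Call:
{"fn": "arm_command", "kwargs": {
  "translation": [
    [-2,40,0],
    [-2,40,0],
    [-2,40,0],
    [-1,30,0],
    [0,10,0]
  ],
  "dr": [
    [0,0,0],
    [0,0,0],
    [0,0,0],
    [0,0,0],
    [0,0,0]
  ],
  "grip": [0,0,0,0,0]
}}

```text
time: 5.2
tcp_pos: [485.1, -140.6, 265.3]
tcp_rot: [[1.0, -0.009, -0.002], [-0.009, -1.0, -0.001], [-0.002, 0.001, -1.0]]
contact_force: [1.3, 0.7, -2.4]
grip_width: 8.6
grip_force: 59.2
```

Call:
{"fn": "arm_command", "kwargs": {
  "translation": [
    [0,0,20],
    [0,0,20],
    [0,0,10],
    [0,0,0],
    [0,0,0]
  ],
  "dr": [
    [0,0,0],
    [0,0,0],
    [0,0,0],
    [0,0,0],
    [0,0,0]
  ],
  "grip": [0,0,0,0,0]
}}

```text
time: 5.7
tcp_pos: [486.0, -137.4, 216.7]
tcp_rot: [[1.0, -0.004, 0.0], [-0.004, -1.0, -0.0], [0.0, 0.0, -1.0]]
contact_force: [0.7, -0.3, -3.0]
grip_width: 9.1
grip_force: 59.1
```

```bash
python3 - <<'E'
from h import *
c=snap('wrist','w3');a=c['frame'][:,:,::-1]
o=sensors.get_obs();print({k:np.round(v,3) for k,v in o.items() if k in('time','tcp_pos','tcp_rot','grip_width','contact_force','torque')})
k=o['tcp_pos']+[52.5,0,17]
print(proj(c,[k,[540.7,-176.7,140],[540.7,-176.7,44]]))
snap('side','d3')
cv2.imwrite('pics/w3c.png',cv2.resize(a[60:260,200:460],None,fx=3,fy=3,interpolation=cv2.INTER_CUBIC))
E
```

```text
{'time': np.float64(5.75), 'tcp_pos': array([ 486.271, -137.643,  217.402]), 'tcp_rot': array([[ 1.   , -0.005,  0.002],
       [-0.005, -1.   , -0.001],
       [ 0.002,  0.001, -1.   ]]), 'contact_force': array([ 0.095, -0.114, -2.236]), 'torque': array([-0.001, -0.137, -0.008]), 'grip_width': np.float64(8.863)}
[[319.37337163 168.9476458 ]
 [377.1408812  133.02595526]
 [360.75795982 119.95106962]]
```

View pics/w3c.png

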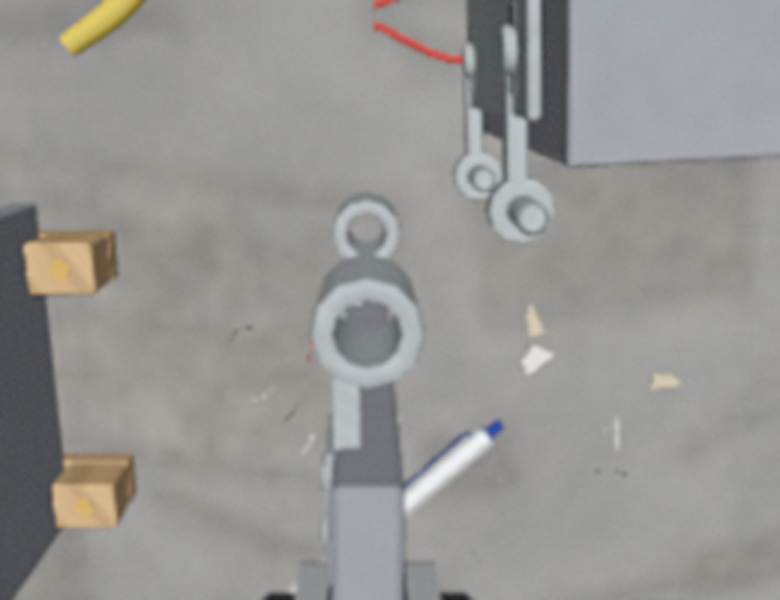

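```bash
python3 - <<'E'
from h import *
from scipy.optimize import least_squares
c=load('w3')
for z in(232,235,238): print(z,onz(c,[[322.3,170.7],[322,135.7]],[z,z-96]).round(1).tolist())
print('pins',onz(c,[[377,131.7],[361,119.3]],[140,44]).round(1).tolist())
d=load('d3');b=d['frame'][:,:,::-1]
print(proj(d,[[540,-137,235],[540,-177,140],[465,-137,219]]))
cv2.imwrite('pics/d3c.png',cv2.resize(b[90:230,250:400],None,fx=4,fy=4,interpolation=cv2.INTER_CUBIC))
E
```

```text
232 [[537.4, -138.8, 232.0], [538.4, -138.8, 136.0]]
235 [[538.2, -138.8, 235.0], [538.8, -138.8, 139.0]]
238 [[538.9, -138.8, 238.0], [539.2, -138.8, 142.0]]
pins [[541.6, -176.6, 140.0], [541.3, -176.9, 44.0]]
[[308.80099634 136.85451334]
 [311.19597726 160.30247291]
 [340.03356513 145.25141207]]
```

View pics/d3c.png

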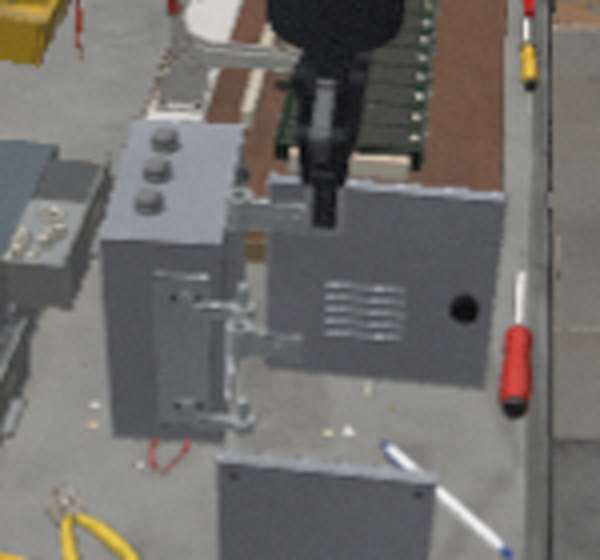

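The wrist crop shows the upper knuckle at (367,332), the lower at (366,227), and the pins at (531,215) and (483,178). The leaf is upright and needs +2.9 mm in x and -37.9 mm in y. The lower knuckle has to pass under the upper bracket, so I'll lower beside the pins first and then move sideways.

Call:
{"fn": "arm_command", "kwargs": {
  "translation": [
    [3,0,20],
    [0,0,20],
    [0,0,20],
    [0,0,4],
    [0,0,0]
  ],
  "dr": [
    [0,0,0],
    [0,0,0],
    [0,0,0],
    [0,0,0],
    [0,0,0]
  ],
  "grip": [0,0,0,0,0]
}}

```text
time: 6.3
tcp_pos: [488.7, -137.7, 152.5]
tcp_rot: [[1.0, -0.005, -0.0], [-0.005, -1.0, 0.0], [-0.0, -0.0, -1.0]]
contact_force: [1.2, 0.1, -2.7]
grip_width: 8.9
grip_force: 59.1
```

```bash
python3 - <<'E'
from h import *
c=snap('wrist','w4');a=c['frame'][:,:,::-1]
o=sensors.get_obs();print({k:np.round(v,3) for k,v in o.items() if k in('time','tcp_pos','tcp_rot','contact_force','torque')})
cv2.imwrite('pics/w4c.png',cv2.resize(a[20:200,290:480],None,fx=4,fy=3.3*4/3.3,interpolation=cv2.INTER_CUBIC)[:600])
E
```

```text
{'time': np.float64(6.35), 'tcp_pos': array([ 489.33 , -138.007,  153.479]), 'tcp_rot': array([[ 1.   , -0.005,  0.002],
       [-0.005, -1.   , -0.001],
       [ 0.002,  0.001, -1.   ]]), 'contact_force': array([ 0.481, -0.335, -3.145]), 'torque': array([-0.093, -0.068,  0.02 ])}
```

View pics/w4c.png

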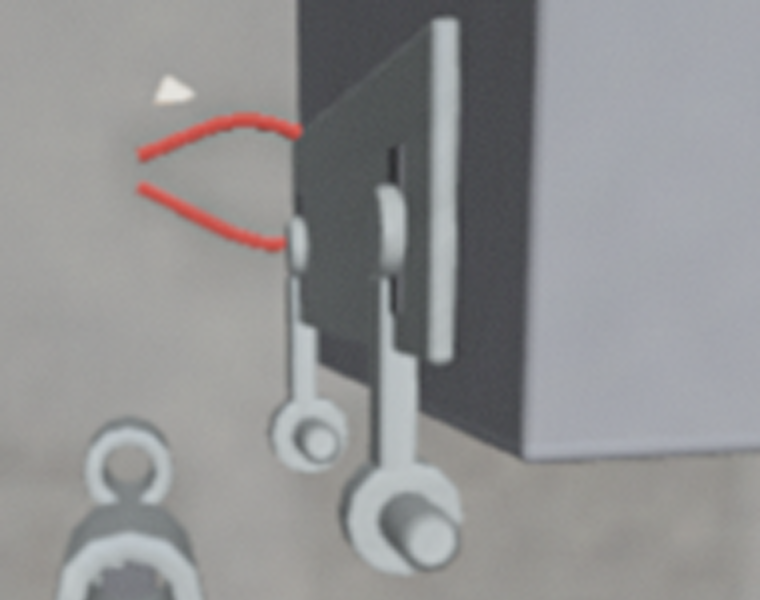

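```bash
python3 - <<'E'
from h import *
c=load('w4')
for z in(72,75,78): print(z,onz(c,[[322,136.5]],[z]).round(1).tolist())
print('pins',onz(c,[[369.75,130.25],[398.25,154.25]],[44,140]).round(1).tolist())
# upper ring full, circle fit in region
g=cv2.cvtColor(c['frame'],cv2.COLOR_RGB2GRAY)[140:215,290:360]
h=cv2.HoughCircles(cv2.resize(g,None,fx=4,fy=4),cv2.HOUGH_GRADIENT,1.5,60,param1=80,param2=30,minRadius=40,maxRadius=90)
print(None if h is None else [( (q[0]/4+290).round(1),(q[1]/4+140).round(1),q[2]/4) for q in h[0][:4]])
print(proj(c,[[541.5,-138.8,171]]))
E
```

```text
72 [[540.6, -139.1, 72.0]]
75 [[541.0, -139.1, 75.0]]
78 [[541.5, -139.1, 78.0]]
pins [[541.4, -176.6, 44.0], [541.5, -176.9, 140.0]]
[(np.float32(322.1), np.float32(170.9), np.float32(11.05))]
[[321.46059734 169.5980403 ]]
```

Call:
{"fn": "arm_command", "kwargs": {
  "translation": [
    [0.6,10,0],
    [0,12,0],
    [0,10,0],
    [0,5.7,0],
    [0,0,0]
  ],
  "dr": [
    [0,0,0],
    [0,0,0],
    [0,0,0],
    [0,0,0],
    [0,0,0]
  ],
  "grip": [0,0,0,0,0],
  "grip_force": 40
}}

```text
time: 6.85
tcp_pos: [489.1, -176.8, 152.4]
tcp_rot: [[1.0, -0.007, 0.0], [-0.007, -1.0, -0.0], [0.0, 0.0, -1.0]]
contact_force: [0.2, 0.1, -3.6]
grip_width: 8.9
grip_force: 59.2
```

Call:
{"fn": "arm_command", "kwargs": {
  "translation": [
    [0,0,1.5],
    [0,0,1.5],
    [0,0,1.5],
    [0,0,0],
    [0,0,0]
  ],
  "dr": [
    [0,0,0],
    [0,0,0],
    [0,0,0],
    [0,0,0],
    [0,0,0]
  ],
  "grip": [0,0,0,0,0]
}}

```text
time: 7.35
tcp_pos: [489.1, -175.3, 147.7]
tcp_rot: [[1.0, -0.005, -0.0], [-0.005, -1.0, 0.0], [-0.0, -0.0, -1.0]]
contact_force: [0.1, 0.4, -3.4]
grip_width: 9.1
grip_force: 59.2
```

Call:
{"fn": "arm_command", "kwargs": {
  "translation": [
    [0,0,1],
    [0,0,1],
    [0,0,1],
    [0,0,0],
    [0,0,0]
  ],
  "dr": [
    [0,0,0],
    [0,0,0],
    [0,0,0],
    [0,0,0],
    [0,0,0]
  ],
  "grip": [0,0,0,0,0]
}}

```text
time: 7.85
tcp_pos: [489.2, -175.6, 144.8]
tcp_rot: [[1.0, -0.005, 0.0], [-0.005, -1.0, -0.0], [0.0, 0.0, -1.0]]
contact_force: [0.7, 0.1, -4.1]
grip_width: 9.1
grip_force: 59.2
```

Call:
{"fn": "arm_command", "kwargs": {
  "translation": [
    [0,0,0.7],
    [0,0,0.7],
    [0,0,0.6],
    [0,0,0],
    [0,0,0]
  ],
  "dr": [
    [0,0,0],
    [0,0,0],
    [0,0,0],
    [0,0,0],
    [0,0,0]
  ],
  "grip": [0,0,0,0,0]
}}

```text
time: 8.35
tcp_pos: [489.2, -175.6, 142.8]
tcp_rot: [[1.0, -0.005, 0.0], [-0.005, -1.0, -0.0], [0.0, 0.0, -1.0]]
contact_force: [0.6, -0.7, -2.8]
grip_width: 8.8
grip_force: 59.2
```

Call:
{"fn": "arm_command", "kwargs": {
  "translation": [
    [0,0,0.7],
    [0,0,0.7],
    [0,0,0.6],
    [0,0,0],
    [0,0,0]
  ],
  "dr": [
    [0,0,0],
    [0,0,0],
    [0,0,0],
    [0,0,0],
    [0,0,0]
  ],
  "grip": [0,0,0,0,0]
}}

```text
time: 8.85
tcp_pos: [489.1, -175.6, 140.8]
tcp_rot: [[1.0, -0.005, 0.0], [-0.005, -1.0, -0.0], [0.0, 0.0, -1.0]]
contact_force: [0.6, -0.3, -2.7]
grip_width: 9.0
grip_force: 59.2
```

Call:
{"fn": "arm_command", "kwargs": {
  "translation": [
    [0,0,0.7],
    [0,0,0.7],
    [0,0,0.6],
    [0,0,0],
    [0,0,0]
  ],
  "dr": [
    [0,0,0],
    [0,0,0],
    [0,0,0],
    [0,0,0],
    [0,0,0]
  ],
  "grip": [0,0,0,0,0]
}}

```text
time: 9.35
tcp_pos: [489.2, -175.5, 138.8]
tcp_rot: [[1.0, -0.005, 0.0], [-0.005, -1.0, -0.0], [0.0, 0.0, -1.0]]
contact_force: [1.0, 0.7, -4.4]
grip_width: 9.3
grip_force: 59.2
```

Call:
{"fn": "arm_command", "kwargs": {
  "translation": [
    [0,0,0.7],
    [0,0,0.7],
    [0,0,0.6],
    [0,0,0],
    [0,0,0]
  ],
  "dr": [
    [0,0,0],
    [0,0,0],
    [0,0,0],
    [0,0,0],
    [0,0,0]
  ],
  "grip": [0,0,0,0,0]
}}

```text
time: 9.85
tcp_pos: [489.1, -175.6, 136.8]
tcp_rot: [[1.0, -0.005, -0.0], [-0.005, -1.0, -0.0], [-0.0, 0.0, -1.0]]
contact_force: [0.3, 0.1, -3.6]
grip_width: 8.8
grip_force: 59.2
```

Call:
{"fn": "arm_command", "kwargs": {
  "translation": [
    [0,0,0.7],
    [0,0,0.7],
    [0,0,0.6],
    [0,0,0],
    [0,0,0]
  ],
  "dr": [
    [0,0,0],
    [0,0,0],
    [0,0,0],
    [0,0,0],
    [0,0,0]
  ],
  "grip": [0,0,0,0,0]
}}

```text
time: 10.35
tcp_pos: [489.1, -175.6, 134.8]
tcp_rot: [[1.0, -0.005, -0.0], [-0.005, -1.0, -0.0], [-0.0, 0.0, -1.0]]
contact_force: [1.3, 0.2, -3.5]
grip_width: 8.8
grip_force: 59.2
```

Call:
{"fn": "arm_command", "kwargs": {
  "translation": [
    [0,0,0.8],
    [0,0,0.8],
    [0,0,0.8],
    [0,0,0.6],
    [0,0,0]
  ],
  "dr": [
    [0,0,0],
    [0,0,0],
    [0,0,0],
    [0,0,0],
    [0,0,0]
  ],
  "grip": [0,0,0,0,0]
}}

```text
time: 10.85
tcp_pos: [489.1, -175.5, 131.7]
tcp_rot: [[1.0, -0.005, -0.0], [-0.005, -1.0, -0.0], [-0.0, 0.0, -1.0]]
contact_force: [0.3, -0.6, -4.1]
grip_width: 8.7
grip_force: 59.2
```

Call:
{"fn": "arm_command", "kwargs": {
  "translation": [
    [0,0,0.6],
    [0,0,0.6],
    [0,0,0.4],
    [0,0,0],
    [0,0,0]
  ],
  "dr": [
    [0,0,0],
    [0,0,0],
    [0,0,0],
    [0,0,0],
    [0,0,0]
  ],
  "grip": [0,0,0,0,0]
}}

```text
time: 11.35
tcp_pos: [489.1, -175.6, 130.9]
tcp_rot: [[1.0, -0.005, 0.0], [-0.005, -1.0, -0.0], [0.0, 0.0, -1.0]]
contact_force: [-2.7, 0.6, 3.5]
grip_width: 8.9
grip_force: 60.1
```

Call:
{"fn": "arm_command", "kwargs": {
  "translation": [
    [0,0,0.5],
    [0,0,0.5],
    [0,0,0],
    [0,0,0],
    [0,0,0]
  ],
  "dr": [
    [0,0,0],
    [0,0,0],
    [0,0,0],
    [0,0,0],
    [0,0,0]
  ],
  "grip": [0,0,0,0,0]
}}

```text
time: 11.85
tcp_pos: [489.1, -175.7, 130.9]
tcp_rot: [[1.0, -0.005, 0.001], [-0.005, -1.0, -0.001], [0.001, 0.001, -1.0]]
contact_force: [-5.2, 0.9, 6.7]
grip_width: 8.9
grip_force: 60.8
```

Contact came at TCP z=130.9, which matches the predicted home height (about 130). No earlier contact showed while threading, and the load is only about 10 N. I'll release gently.

Call:
{"fn": "arm_command", "kwargs": {
  "translation": [
    [0,0,-0.4],
    [0,0,0],
    [0,0,0],
    [0,0,0],
    [0,0,0]
  ],
  "dr": [
    [0,0,0],
    [0,0,0],
    [0,0,0],
    [0,0,0],
    [0,0,0]
  ],
  "grip": [0,0.12,0.2,0.3,0.4],
  "grip_force": 40
}}

```text
time: 12.35
tcp_pos: [489.2, -175.6, 129.2]
tcp_rot: [[1.0, -0.005, -0.0], [-0.005, -1.0, 0.0], [-0.0, -0.0, -1.0]]
contact_force: [-0.8, 0.0, -0.8]
grip_width: 33.7
grip_force: 0.0
```

```bash
python3 - <<'E'
from h import *
c=snap('wrist','w5');s=snap('side','d5');snap('scene','s5')
o=sensors.get_obs();print({k:np.round(v,3) for k,v in o.items() if k in('time','tcp_pos','contact_force','torque','joint_positions','grip_width')})
# upper ring by Hough, radius for height
g=cv2.cvtColor(c['frame'],cv2.COLOR_RGB2GRAY)[130:215,285:360]
h=cv2.HoughCircles(cv2.resize(g,None,fx=4,fy=4,interpolation=cv2.INTER_CUBIC),cv2.HOUGH_GRADIENT,1.5,20,param1=80,param2=25,minRadius=25,maxRadius=90)
print(None if h is None else [((q[0]/4+285).round(1),(q[1]/4+130).round(1),q[2]/4) for q in h[0][:4]])
print(proj(c,[[541.5,-176.8,146],[541.5,-176.8,140]]))
# leaf top edge in side view: brightness profile along columns against prediction for z=160
gs=cv2.cvtColor(s['frame'],cv2.COLOR_RGB2GRAY)
for x in(400,420,440):
    e=proj(s,[[x,-172,160],[x,-182,160],[x,-172,163],[x,-172,20],[x,-172,23]]);u=int(round(e[0,0]));v=int(e[0,1]);vb=int(e[3,1]);print(e.round(1)[:,1],'col',u,'from',v-8,gs[v-8:v+9,u],'bot from',vb-8,gs[vb-8:vb+9,u])
E
```

```text
{'time': np.float64(12.5), 'joint_positions': array([-0.454,  0.063,  1.6  , -0.   ,  1.478,  1.122]), 'tcp_pos': array([ 489.16 , -175.564,  129.429]), 'contact_force': array([ 0.394, -0.354, -0.234]), 'torque': array([-0.031,  0.013,  0.039]), 'grip_width': np.float64(34.281)}
[(np.float32(324.2), np.float32(165.1), np.float32(19.5625)), (np.float32(322.7), np.float32(169.9), np.float32(14.65)), (np.float32(321.6), np.float32(159.1), np.float32(13.450001)), (np.float32(323.8), np.float32(175.2), np.float32(9.475))]
[[321.8852993  169.53150412]
 [321.87604263 166.11542413]]
[159.8 157.6 158.8 201.7 200.9] col 366 from 151 [ 67  82  91 101  93  91  88  88 120 166 142  96  88  87  89  86  87] bot from 193 [ 87  86  88  87  88  94  96 104 111 116 126 136 144 142 144 143 143]
[159.1 156.9 158.1 201.  200.2] col 358 from 151 [ 76  87  92 100  90  95  93 113 153 148 111  85  89  86  89  89  89] bot from 193 [ 87  86  85  87  87  85  87  85  82 100 125 134 137 137 144 155 159]
[158.4 156.2 157.4 200.3 199.5] col 350 from 150 [ 70  85  93 101  90  91  86 112 156 152 127  88  90  88  85  88  88] bot from 192 [ 84  85  83  85  85  85  87  86  86  90 137 208 237 225 171 141 159]
```

The leaf's edges in the side view match home height (top row about 160, bottom about 202). Now the fingers go up and out and close, then come down in front of the leaf near its free edge.

Call:
{"fn": "arm_command", "kwargs": {
  "translation": [
    [0,0,-20],
    [0,0,-30],
    [0,0,-20],
    [-20,-7,0],
    [-20,-7,0]
  ],
  "dr": [
    [0,0,0],
    [0,0,0],
    [0,0,0],
    [0,0,0],
    [0,0,0]
  ],
  "grip": [0.4,0.4,0.4,0.3,0]
}}

```text
time: 13.0
tcp_pos: [449.4, -161.5, 200.6]
tcp_rot: [[1.0, -0.005, 0.002], [-0.005, -1.0, -0.001], [0.002, 0.001, -1.0]]
contact_force: [-0.2, -0.2, -0.8]
grip_width: 12.1
grip_force: 0.0
```

Call:
{"fn": "arm_command", "kwargs": {
  "translation": [
    [-20,-8,0],
    [-18,-12,0],
    [0,0,0],
    [0,0,0],
    [0,0,0]
  ],
  "dr": [
    [0,0,0],
    [0,0,0],
    [0,0,0],
    [0,0,0],
    [0,0,0]
  ],
  "grip": [0,0,0,0,0]
}}

```text
time: 13.5
tcp_pos: [412.0, -141.5, 199.7]
tcp_rot: [[1.0, -0.005, 0.001], [-0.005, -1.0, -0.0], [0.001, 0.0, -1.0]]
contact_force: [-0.6, -0.1, 0.4]
grip_width: 0.0
grip_force: 0.0
```

Call:
{"fn": "arm_command", "kwargs": {
  "translation": [
    [0,0,20],
    [0,0,25],
    [0,0,25],
    [0,0,5],
    [0,0,0]
  ],
  "dr": [
    [0,0,0],
    [0,0,0],
    [0,0,0],
    [0,0,0],
    [0,0,0]
  ],
  "grip": [0,0,0,0,0]
}}

```text
time: 14.0
tcp_pos: [411.1, -141.1, 123.7]
tcp_rot: [[1.0, -0.005, -0.002], [-0.005, -1.0, 0.001], [-0.002, -0.001, -1.0]]
contact_force: [-0.0, 0.9, 0.2]
grip_width: -0.4
grip_force: 0.0
```

Call:
{"fn": "arm_command", "kwargs": {
  "translation": [
    [0,5,0],
    [0,5,0],
    [0,5,0],
    [-0.9,7.8,0],
    [-0.9,7.8,0]
  ],
  "dr": [
    [0,0,0],
    [0,0,0],
    [0,0,0],
    [0,0,-0.06],
    [0,0,-0.06]
  ],
  "grip": [0,0,0,0,0]
}}

```text
time: 14.5
tcp_pos: [410.2, -172.6, 125.5]
tcp_rot: [[0.993, 0.117, 0.002], [0.117, -0.993, -0.001], [0.001, 0.001, -1.0]]
contact_force: [-0.0, 1.2, 0.8]
grip_width: 0.0
grip_force: 0.1
```

Call:
{"fn": "arm_command", "kwargs": {
  "translation": [
    [-0.9,7.8,0],
    [-0.9,7.8,0],
    [-0.9,7.8,0],
    [-0.9,7.8,0],
    [-0.9,7.8,0]
  ],
  "dr": [
    [0,0,-0.06],
    [0,0,-0.06],
    [0,0,-0.06],
    [0,0,-0.06],
    [0,0,-0.06]
  ],
  "grip": [0,0,0,0,0]
}}

```text
time: 15.0
tcp_pos: [414.8, -211.6, 125.4]
tcp_rot: [[0.914, 0.405, 0.001], [0.405, -0.914, -0.001], [0.001, 0.001, -1.0]]
contact_force: [-0.4, -0.2, -0.1]
grip_width: 0.5
grip_force: 0.1
```

```bash
cat > q.py <<'E'
from h import *
o=sensors.get_obs();H=np.array([541.5,-176.8]);p=o['tcp_pos'][:2]-H;th=np.arctan2(o['tcp_rot'][1,0],o['tcp_rot'][0,0])
R=np.array([[np.cos(th),np.sin(th)],[-np.sin(th),np.cos(th)]])
print('yaw',th.round(3),'P-H in door axes (want -130,19.5)',(R@p).round(1),'z',o['tcp_pos'][2].round(1),'F',R@o['contact_force'][:2],o['time'])
E
python3 q.py; python3 - <<'E'
from h import *
s=snap('side','d6');c=snap('wrist','w6')
# knob (dark spot) position in side view: differs from d5 if the door turns
a=cv2.absdiff(s['frame'],load('d5')['frame']).max(2);print('side diff px near door',(a[140:215,300:380]>40).sum())
g=cv2.cvtColor(c['frame'],cv2.COLOR_RGB2GRAY)
print(g[60:300:20,240:400:8])
E
```

```text
yaw 0.417 P-H in door axes (want -130,19.5) [-130.    19.5] z 125.4 F [-0.47452459  0.03709504] 15.0
side diff px near door 1245
[[150 146 164 147 149 148 147 151 153 156 155 155 152  76 128 149 144 173
  172 171]
 [146 151 153 150 145 153 154 156 154 161 160 156 152  76  76  79 149 172
  173 171]
 [147 147 152 162 154 152 158 157 157 158 157 151 154  76  75  77 153 173
  175 166]
 [150 150 154 156 157 155 156 154 156 158 161 161 159 128  77  76 161 173
  172 154]
 [154 159 162 159 155 156 159 159 155 155 160 159 159 130  75  79 167 174
  173 148]
 [161 162 161 140 217 239 224 187 143 146 154 156 154 131  76  77 168 172
  172 150]
 [178 159 161 159 154 151 148 143 142 151 157 159 158 133  77  80 173 175
  175 161]
 [154 157 160 157 157 157 154 154 155 157 154 155 157  78  76  77 174 174
  174 153]
 [151 144 146 154 159 160 157 157 160 160 157 157 155  78  77  78 174 173
  175 132]
 [119 118 161 157 149 156 155 155 156 157 161  58  35  50  78  77 175 175
  172 155]
 [125 127 119 115 123 120 114  80  39 141  43 140 120  39  79  81 174 174
  167 145]
 [126 123 128 124 132 129 130  43  42 140  33 142 141  43  39  81 170 172
  158  73]]
```

The wrist profile shows the leaf's top edge parallel to the fingers and just ahead of them, so the door follows. I'll keep swinging.

Call:
{"fn": "arm_command", "kwargs": {
  "translation": [
    [-0.9,7.8,0],
    [-0.9,7.8,0],
    [-0.9,7.8,0],
    [-0.9,7.8,0],
    [-0.9,7.8,0]
  ],
  "dr": [
    [0,0,-0.06],
    [0,0,-0.06],
    [0,0,-0.06],
    [0,0,-0.06],
    [0,0,-0.06]
  ],
  "grip": [0,0,0,0,0]
}}

```text
time: 15.6
tcp_pos: [430.6, -246.6, 125.1]
tcp_rot: [[0.755, 0.656, 0.0], [0.656, -0.755, -0.0], [0.0, 0.0, -1.0]]
contact_force: [0.2, 0.9, 0.3]
grip_width: 0.2
grip_force: 0.1
```

Call:
{"fn": "arm_command", "kwargs": {
  "translation": [
    [-0.9,7.8,0],
    [-0.9,7.8,0],
    [-0.9,7.8,0],
    [-0.9,7.8,0],
    [-0.9,7.8,0]
  ],
  "dr": [
    [0,0,-0.06],
    [0,0,-0.06],
    [0,0,-0.06],
    [0,0,-0.06],
    [0,0,-0.06]
  ],
  "grip": [0,0,0,0,0]
}}

```text
time: 16.1
tcp_pos: [456.4, -276.0, 125.0]
tcp_rot: [[0.527, 0.85, 0.0], [0.85, -0.527, -0.0], [-0.0, 0.0, -1.0]]
contact_force: [-0.1, -0.4, -0.4]
grip_width: -0.1
grip_force: 0.1
```

Call:
{"fn": "arm_command", "kwargs": {
  "translation": [
    [-0.9,7.8,0],
    [-0.9,7.8,0],
    [-0.9,7.8,0],
    [-0.9,7.8,0],
    [0,0,0]
  ],
  "dr": [
    [0,0,-0.06],
    [0,0,-0.06],
    [0,0,-0.06],
    [0,0,-0.06],
    [0,0,0]
  ],
  "grip": [0,0,0,0,0]
}}

```text
time: 16.6
tcp_pos: [483.0, -293.3, 124.9]
tcp_rot: [[0.312, 0.95, 0.001], [0.95, -0.312, -0.0], [-0.0, 0.001, -1.0]]
contact_force: [-0.8, -0.5, -0.5]
grip_width: -0.2
grip_force: 0.0
```

```bash
python3 q.py; python3 - <<'E'
from h import *
c=snap('wrist','w7')
g=cv2.cvtColor(c['frame'],cv2.COLOR_RGB2GRAY)
print(g[60:300:24,300:440:6])
E
```

```text
yaw 1.254 P-H in door axes (want -130,19.5) [-128.9   19.2] z 124.9 F [-0.71574824  0.65760258] 16.6
[[161 159 156 155 157 156 158 117  84  81 112  95 116 183 180 181 181 167
  179 178 178 179 180  93]
 [159 156 153 152 153 155 158 111  84  83  82  82 133 182 182 181 183 180
  178 178 182 181 180 177]
 [156 157 157 156 154 152 152 119 151  82  84  83 144 182 181 183 182 182
  183 182 182 181 180 178]
 [168 164 158 153 158 158 151 120 155  85  83  82 155 182 183 182 178 109
  181 181 182 182 180 177]
 [171 172 172 169 162 156 154 120 158  85  84  84 165 182 183 184 166 160
   85 178 181 178 178 180]
 [168 168 169 170 166 167 168 114 163  81  84  84 176 183 184 183 158 162
  163 134 183 183 180 181]
 [163 166 168 169 166 164 164 117  82  82  85  83 182 184 184 184 152 150
  150 151 150  48  96  91]
 [169 164 161 160 160 163 158 140  83  82  85  92 183 181 183 180 193 194
  195 172 158 158 154 158]
 [166 167 125 115  43 126  93 136  78  84  84 110 185 184 184 176 161 154
  198 159 159 159 162 163]
 [ 40  93 125 104  36 127 127  43  40  84  85 133 182 181 182 185 194 196
  197 116  85  93  90  90]]
```

Call:
{"fn": "arm_command", "kwargs": {
  "translation": [
    [-0.5,3.9,0],
    [-0.5,3.9,0],
    [-0.5,3.9,0],
    [-0.5,3.9,0],
    [-0.5,3.9,0]
  ],
  "dr": [
    [0,0,-0.03],
    [0,0,-0.03],
    [0,0,-0.03],
    [0,0,-0.03],
    [0,0,-0.03]
  ],
  "grip": [0,0,0,0,0]
}}

```text
time: 17.15
tcp_pos: [501.0, -300.4, 124.7]
tcp_rot: [[0.163, 0.987, 0.0], [0.987, -0.163, -0.0], [-0.0, 0.0, -1.0]]
contact_force: [-0.8, -0.1, 0.1]
grip_width: 0.2
grip_force: 0.1
```

Call:
{"fn": "arm_command", "kwargs": {
  "translation": [
    [-0.3,2,0],
    [-0.3,2,0],
    [-0.3,2,0],
    [-0.3,2,0],
    [0,0,0]
  ],
  "dr": [
    [0,0,-0.015],
    [0,0,-0.015],
    [0,0,-0.015],
    [0,0,-0.015],
    [0,0,0]
  ],
  "grip": [0,0,0,0,0]
}}

```text
time: 17.65
tcp_pos: [508.6, -302.7, 124.6]
tcp_rot: [[0.105, 0.994, 0.0], [0.994, -0.105, -0.0], [-0.0, 0.0, -1.0]]
contact_force: [0.7, 0.9, 0.5]
grip_width: 0.2
grip_force: 0.0
```

Call:
{"fn": "arm_command", "kwargs": {
  "translation": [
    [-0.3,2,0],
    [-0.3,2,0],
    [0,0,0],
    [0,0,0],
    [0,0,0]
  ],
  "dr": [
    [0,0,-0.015],
    [0,0,-0.015],
    [0,0,0],
    [0,0,0],
    [0,0,0]
  ],
  "grip": [0,0,0,0,0]
}}

```text
time: 18.15
tcp_pos: [512.3, -303.6, 124.6]
tcp_rot: [[0.076, 0.997, -0.0], [0.997, -0.076, -0.0], [-0.0, -0.0, -1.0]]
contact_force: [-0.2, -0.2, 0.0]
grip_width: 0.2
grip_force: 0.0
```

```bash
python3 q.py
```

```text
yaw 1.495 P-H in door axes (want -130,19.5) [-128.7   19.5] z 124.6 F [-0.23108433  0.1445564 ] 18.15
```

Call:
{"fn": "arm_command", "kwargs": {
  "translation": [
    [-0.3,2,0],
    [-0.3,2,0],
    [0,0,0],
    [0,0,0],
    [0,0,0]
  ],
  "dr": [
    [0,0,-0.015],
    [0,0,-0.015],
    [0,0,0],
    [0,0,0],
    [0,0,0]
  ],
  "grip": [0,0,0,0,0]
}}

```text
time: 18.65
tcp_pos: [516.3, -304.5, 124.6]
tcp_rot: [[0.046, 0.999, -0.0], [0.999, -0.046, -0.0], [-0.0, -0.0, -1.0]]
contact_force: [0.2, -0.3, 0.4]
grip_width: 0.1
grip_force: 0.0
```

Call:
{"fn": "arm_command", "kwargs": {
  "translation": [
    [-0.3,2,0],
    [0,0,0],
    [0,0,0],
    [0,0,0],
    [0,0,0]
  ],
  "dr": [
    [0,0,-0.015],
    [0,0,0],
    [0,0,0],
    [0,0,0],
    [0,0,0]
  ],
  "grip": [0,0,0,0,0]
}}

```text
time: 19.15
tcp_pos: [518.2, -304.9, 124.6]
tcp_rot: [[0.031, 1.0, 0.0], [1.0, -0.031, -0.0], [-0.0, 0.0, -1.0]]
contact_force: [0.3, 0.7, 0.1]
grip_width: 0.0
grip_force: 0.0
```

Call:
{"fn": "arm_command", "kwargs": {
  "translation": [
    [-0.3,2,0],
    [0,0,0],
    [0,0,0],
    [0,0,0],
    [0,0,0]
  ],
  "dr": [
    [0,0,-0.015],
    [0,0,0],
    [0,0,0],
    [0,0,0],
    [0,0,0]
  ],
  "grip": [0,0,0,0,0]
}}

```text
time: 19.65
tcp_pos: [520.3, -305.2, 124.7]
tcp_rot: [[0.016, 1.0, 0.0], [1.0, -0.016, -0.0], [-0.0, 0.0, -1.0]]
contact_force: [0.1, 0.2, -0.1]
grip_width: 0.0
grip_force: 0.0
```

```bash
python3 - <<'E'
from h import *
c=snap('wrist','w8')
g=cv2.cvtColor(c['frame'],cv2.COLOR_RGB2GRAY)
th=1.555
for yaw in(1.55,1.6,1.65):
    e=[];R=np.array([[np.cos(yaw),-np.sin(yaw)],[np.sin(yaw),np.cos(yaw)]])
    for r in(20,60,100):
        e.append([*(np.array([541.5,-176.8])+R@[-r,5]),160])
    print(yaw,proj(c,e).round(1).tolist())
for v in range(60,300,24): print(v,g[v,320:400:4])
E
```

```text
1.55 [[372.9, 1.9], [366.5, 135.9], [361.0, 242.6]]
1.6 [[376.2, 2.8], [375.4, 136.5], [374.2, 243.0]]
1.65 [[379.6, 3.5], [384.3, 136.7], [387.4, 242.7]]
60 [141 146 150 150 149 121 140  77  73 170 135  88  76 149 169 169 169 169
 170 169]
84 [150 150 148 141 143 136  78  77  76  75  73  75 102 165 169 169 171 172
 171 163]
108 [148 147 143 142 144 125 106 138  76  75  79  77 130 171 169 171 172 173
 173 164]
132 [146 147 146 147 145 108 119 112  75  76  77  77 149 171 171 172 171 171
 165 169]
156 [151 147 146 145 146 104 137  80  78  78  78  98 166 171 171 172 171 173
 167 169]
180 [155 154 155 155 157  88 153  73  76  78  78 132 172 174 172 172 173 165
 171 171]
204 [142 145 151 148 149  73  75  75  77  78  77 151 172 172 174 174 173 166
 171 172]
228 [141 145 147 149 146  75  76  77  80  78 100 166 171 171 172 172 166 131
 133 131]
252 [ 38  36 106 105 115 112  77  74  77  78 133 173 173 173 174 174 114  79
  89 147]
276 [ 28  28 106 105 106  33  34  30  37  78 155 170 169 170 172 166 149 151
 150 149]
```

The door is at yaw about 1.555, right against the fingers, and the catch isn't reached yet. I'll continue in small steps.

Call:
{"fn": "arm_command", "kwargs": {
  "translation": [
    [-0.3,2,0],
    [0,0,0],
    [0,0,0],
    [0,0,0],
    [0,0,0]
  ],
  "dr": [
    [0,0,-0.015],
    [0,0,0],
    [0,0,0],
    [0,0,0],
    [0,0,0]
  ],
  "grip": [0,0,0,0,0]
}}

```text
time: 20.2
tcp_pos: [521.8, -305.6, 124.5]
tcp_rot: [[0.001, 1.0, -0.001], [1.0, -0.001, 0.0], [0.0, -0.001, -1.0]]
contact_force: [-3.3, 0.6, 0.6]
grip_width: 0.0
grip_force: 1.8
```

Call:
{"fn": "arm_command", "kwargs": {
  "translation": [
    [-0.3,2,0],
    [0,0,0],
    [0,0,0],
    [0,0,0],
    [0,0,0]
  ],
  "dr": [
    [0,0,-0.015],
    [0,0,0],
    [0,0,0],
    [0,0,0],
    [0,0,0]
  ],
  "grip": [0,0,0,0,0]
}}

```text
time: 20.7
tcp_pos: [524.4, -305.9, 124.6]
tcp_rot: [[-0.014, 1.0, 0.0], [1.0, 0.014, -0.0], [-0.0, 0.0, -1.0]]
contact_force: [-1.9, -0.8, -1.2]
grip_width: 0.1
grip_force: 0.9
```

Call:
{"fn": "arm_command", "kwargs": {
  "translation": [
    [0,1.5,0],
    [0,0,0],
    [0,0,0],
    [0,0,0],
    [0,0,0]
  ],
  "dr": [
    [0,0,-0.012],
    [0,0,0],
    [0,0,0],
    [0,0,0],
    [0,0,0]
  ],
  "grip": [0,0,0,0,0]
}}

```text
time: 21.2
tcp_pos: [526.0, -305.8, 124.8]
tcp_rot: [[-0.026, 1.0, 0.001], [1.0, 0.026, -0.0], [-0.0, 0.001, -1.0]]
contact_force: [-0.8, 0.2, -1.0]
grip_width: 0.3
grip_force: 0.4
```

Call:
{"fn": "arm_command", "kwargs": {
  "translation": [
    [0,1.5,0],
    [0,0,0],
    [0,0,0],
    [0,0,0],
    [0,0,0]
  ],
  "dr": [
    [0,0,-0.012],
    [0,0,0],
    [0,0,0],
    [0,0,0],
    [0,0,0]
  ],
  "grip": [0,0,0,0,0]
}}

```text
time: 21.7
tcp_pos: [527.4, -305.7, 124.8]
tcp_rot: [[-0.038, 0.999, 0.0], [0.999, 0.038, -0.0], [-0.0, 0.0, -1.0]]
contact_force: [-1.6, -0.9, 0.4]
grip_width: -0.3
grip_force: 0.3
```

Call:
{"fn": "arm_command", "kwargs": {
  "translation": [
    [0,1.5,0],
    [0,0,0],
    [0,0,0],
    [0,0,0],
    [0,0,0]
  ],
  "dr": [
    [0,0,-0.012],
    [0,0,0],
    [0,0,0],
    [0,0,0],
    [0,0,0]
  ],
  "grip": [0,0,0,0,0]
}}

```text
time: 22.2
tcp_pos: [528.8, -305.6, 124.6]
tcp_rot: [[-0.05, 0.999, 0.0], [0.999, 0.05, 0.0], [0.0, 0.0, -1.0]]
contact_force: [1.1, -0.7, 0.2]
grip_width: 0.0
grip_force: 0.0
```

Call:
{"fn": "arm_command", "kwargs": {
  "translation": [
    [0,1.5,0],
    [0,0,0],
    [0,0,0],
    [0,0,0],
    [0,0,0]
  ],
  "dr": [
    [0,0,-0.012],
    [0,0,0],
    [0,0,0],
    [0,0,0],
    [0,0,0]
  ],
  "grip": [0,0,0,0,0]
}}

```text
time: 22.7
tcp_pos: [530.3, -305.7, 124.6]
tcp_rot: [[-0.062, 0.998, 0.0], [0.998, 0.062, -0.0], [-0.0, 0.0, -1.0]]
contact_force: [-0.2, -0.7, -0.6]
grip_width: 0.0
grip_force: 0.0
```

```bash
cat > ang.py <<'E'
import sys
from h import *
c=snap('wrist',sys.argv[1]); g=cv2.GaussianBlur(cv2.cvtColor(c['frame'],cv2.COLOR_RGB2GRAY),(3,3),0).astype(int)
Y=np.arange(1.5,1.75,.005);res={}
for v in range(84,260,12):
    row=g[v,335:430]; i=[k for k in range(4,len(row)-8) if (row[k-4:k-1]<95).all() and (row[k+3:k+8]>150).all()]
    if not i: continue
    k=i[0];k=k-4+np.argmin(abs(row[k-4:k+4]-125));P=onz(c,[[335+k,v]],160)[0]-[541.5,-176.8,0];r=np.hypot(P[0],P[1])
    print(v,335+k,'r',r.round(0),'leaf yaw',(np.arctan2(P[1],P[0])+np.pi+np.arcsin(5/r)).round(3))
E
python3 ang.py w9; python3 q.py
```

```text
84 373 r 43.0 leaf yaw 1.656
96 373 r 46.0 leaf yaw 1.658
108 373 r 50.0 leaf yaw 1.66
120 372 r 54.0 leaf yaw 1.655
132 372 r 58.0 leaf yaw 1.657
144 372 r 62.0 leaf yaw 1.659
156 371 r 66.0 leaf yaw 1.655
168 371 r 70.0 leaf yaw 1.657
180 370 r 75.0 leaf yaw 1.654
192 370 r 79.0 leaf yaw 1.656
204 369 r 84.0 leaf yaw 1.653
216 369 r 88.0 leaf yaw 1.654
228 369 r 93.0 leaf yaw 1.656
240 368 r 98.0 leaf yaw 1.654
252 368 r 103.0 leaf yaw 1.655
yaw 1.633 P-H in door axes (want -130,19.5) [-127.9   19.2] z 124.6 F [-0.0284008  -1.13649833] 22.75
```

The leaf has snapped ahead to yaw 1.656, the expected shut angle (about 1.66), while the tool is at 1.633. A light confirming press follows, then I back off.

Call:
{"fn": "arm_command", "kwargs": {
  "translation": [
    [0,1.2,0],
    [0,1,0],
    [0,0,0],
    [0,0,0],
    [0,0,0]
  ],
  "dr": [
    [0,0,-0.01],
    [0,0,-0.01],
    [0,0,0],
    [0,0,0],
    [0,0,0]
  ],
  "grip": [0,0,0,0,0]
}}

```text
time: 23.25
tcp_pos: [532.4, -305.6, 124.6]
tcp_rot: [[-0.082, 0.997, 0.0], [0.997, 0.082, -0.0], [-0.0, 0.0, -1.0]]
contact_force: [0.1, -0.5, 0.0]
grip_width: -0.2
grip_force: 0.0
```

Call:
{"fn": "arm_command", "kwargs": {
  "translation": [
    [0,0.8,0],
    [0,0.4,0],
    [0,0,0],
    [0,0,0],
    [0,0,0]
  ],
  "dr": [
    [0,0,0],
    [0,0,0],
    [0,0,0],
    [0,0,0],
    [0,0,0]
  ],
  "grip": [0,0,0,0,0]
}}

```text
time: 23.75
tcp_pos: [533.3, -305.5, 124.6]
tcp_rot: [[-0.082, 0.997, -0.001], [0.997, 0.082, -0.0], [0.0, -0.001, -1.0]]
contact_force: [-2.8, -0.6, 0.7]
grip_width: 0.1
grip_force: 0.0
```

Call:
{"fn": "arm_command", "kwargs": {
  "translation": [
    [0,0.5,0],
    [0,0.5,0],
    [0,0,0],
    [0,0,0],
    [0,0,0]
  ],
  "dr": [
    [0,0,0],
    [0,0,0],
    [0,0,0],
    [0,0,0],
    [0,0,0]
  ],
  "grip": [0,0,0,0,0]
}}

```text
time: 24.25
tcp_pos: [534.4, -305.5, 125.0]
tcp_rot: [[-0.082, 0.997, -0.0], [0.997, 0.082, -0.0], [-0.0, -0.0, -1.0]]
contact_force: [-4.3, 0.3, 3.0]
grip_width: -0.0
grip_force: 3.7
```

```bash
python3 ang.py w10 | sed -n '1~5p'
```

```text
84 366 r 42.0 leaf yaw 1.662
144 363 r 62.0 leaf yaw 1.656
204 361 r 83.0 leaf yaw 1.658
```

Call:
{"fn": "arm_command", "kwargs": {
  "translation": [
    [0,0.6,0],
    [0,0.6,0],
    [0,0,0],
    [0,0,0],
    [0,0,0]
  ],
  "dr": [
    [0,0,0],
    [0,0,0],
    [0,0,0],
    [0,0,0],
    [0,0,0]
  ],
  "grip": [0,0,0,0,0]
}}

```text
time: 24.8
tcp_pos: [534.4, -305.5, 125.0]
tcp_rot: [[-0.081, 0.997, -0.003], [0.997, 0.081, -0.0], [0.0, -0.003, -1.0]]
contact_force: [-9.1, 0.5, 4.6]
grip_width: 0.1
grip_force: 4.8
```

Call:
{"fn": "arm_command", "kwargs": {
  "translation": [
    [0,-3,0],
    [0,-10,0],
    [0,-20,0],
    [0,-15,0],
    [0,0,0]
  ],
  "dr": [
    [0,0,0],
    [0,0,0],
    [0,0,0],
    [0,0,0],
    [0,0,0]
  ],
  "grip": [0,0,0,0,0]
}}

```text
time: 25.3
tcp_pos: [486.7, -309.1, 124.3]
tcp_rot: [[-0.081, 0.997, 0.0], [0.997, 0.081, 0.0], [0.0, 0.0, -1.0]]
contact_force: [0.7, 0.1, 0.7]
grip_width: -0.1
grip_force: 0.0
```

Call:
{"fn": "arm_command", "kwargs": {
  "translation": [
    [0,0,-20],
    [0,0,-30],
    [0,0,-30],
    [0,0,0],
    [0,0,0]
  ],
  "dr": [
    [0,0,0],
    [0,0,0],
    [0,0,0],
    [0,0,0],
    [0,0,0]
  ],
  "grip": [0,0,0,0,0]
}}

```text
time: 25.8
tcp_pos: [488.9, -309.3, 205.2]
tcp_rot: [[-0.082, 0.997, 0.002], [0.997, 0.082, -0.001], [-0.001, 0.002, -1.0]]
contact_force: [0.0, 0.3, -0.1]
grip_width: 0.0
grip_force: 0.0
```

```bash
sed -i 's/335:430/335:560/;s/335+k/335+k/g' ang.py; python3 ang.py w11 | sed -n '1~3p'; python3 q.py
```

```text
84 427 r 41.0 leaf yaw 1.648
120 423 r 61.0 leaf yaw 1.645
156 420 r 82.0 leaf yaw 1.651
192 416 r 105.0 leaf yaw 1.65
228 412 r 130.0 leaf yaw 1.65
yaw 1.653 P-H in door axes (want -130,19.5) [-127.2   64. ] z 203.7 F [ 0.30333831 -0.00173483] 25.85
```

```bash
python3 - <<'E'
from h import *
c=load('w11');g=cv2.GaussianBlur(cv2.cvtColor(c['frame'],cv2.COLOR_RGB2GRAY),(3,3),0).astype(int)
for v in(100,140,180,220,245): print(v,' '.join(map(str,g[v,400:480:2])))
p=[599.57,-252.36,.066]
from fit import pose
for n,L in dict(lip=[[-40,y,170] for y in(40,0,-40)],back=[[-44,y,160] for y in(40,0,-40)]).items(): print(n,proj(c,pose(p,L)).round(0).tolist())
E
```

```text
100 81 81 81 82 81 81 81 82 82 81 82 82 91 138 176 181 181 181 181 182 177 143 111 100 84 81 85 79 82 82 83 123 173 180 180 180 180 180 179 179
140 83 83 83 83 84 84 83 83 83 82 92 143 178 181 180 180 180 181 161 90 94 102 115 162 129 84 82 86 137 179 181 180 180 181 181 181 181 181 180 180
180 82 83 83 84 84 84 84 84 97 152 181 182 181 181 182 181 166 147 103 113 156 117 84 82 96 153 178 179 179 179 180 179 178 178 178 178 178 178 178 178
220 83 83 84 83 83 82 105 161 181 181 181 181 182 171 110 88 90 90 89 101 141 120 167 177 177 177 176 176 177 177 176 176 176 175 175 175 175 176 177 177
245 116 84 83 83 83 125 171 178 178 179 180 180 127 85 92 96 86 100 139 126 171 177 176 176 176 178 178 179 178 177 177 178 178 177 176 176 175 176 176 176
lip [[466.0, 81.0], [455.0, 155.0], [445.0, 219.0]]
back [[451.0, 81.0], [442.0, 151.0], [433.0, 213.0]]
```

```bash
python3 - <<'E'
from h import *
c=load('w11');v=[100,140,180,220,245]
l=onz(c,list(zip([463,456,450,443,439],v)),170);f=onz(c,list(zip([426,422,418,413.5,410],v)),160);b=onz(c,list(zip([442.5,437,434,427,424],v)),160)
for A in(l,f): k=np.polyfit(A[:,1],A[:,0],1);print('yaw line',-np.arctan(k[0]))
k=np.polyfit(l[:,1],l[:,0],1);print('box x front face',(f[:,0]-np.polyval(k,f[:,1])-40).round(1),'back',(b[:,0]-np.polyval(k,b[:,1])-40).round(1),f[:,1].round(0))
k=np.polyfit(f[:,1],f[:,0],1);kl=np.polyfit(l[:,1],l[:,0],1);print('free edge centre box x',np.polyval(k,-333.)-np.polyval(kl,-333.)-40+5)
E
```

```text
yaw line 0.055353753234711006
yaw line 0.07645224808649953
box x front face [-57.  -56.4 -55.6 -55.1 -55.2] back [-47.4 -47.4 -45.6 -46.3 -45.7] [-227. -250. -274. -301. -319.]
free edge centre box x -49.604264023323935
```

The free edge sits at box x ≈ -49.6 mm (shut is -49) and stays there after the arm backed off, so the catch is holding it. Handing in.

```bash
python3 -c "
from h import *
print(ticket.close_job())"
```

```text
the job is handed in; nothing more can be done
None
```

The door is rehung: both knuckles are home on their pins, and it stayed shut at box x ≈ -49.6 mm (shut is -49) once the arm backed clear. The job is handed in at about 26 s; the highest force I read was about 10 N, at the end of moves only, and no verdict came back.

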